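# Seat the proud vial under a photometer's push-latch lid

## Robot

A 6-joint arm with a two-finger parallel gripper is mounted at the origin on the work surface. World frame = base frame: x ahead of the robot, y to its left, z up, the work surface at z = 0. Lengths are in m, angles in rad, forces in N, time in s.
With the tool pointing down it reaches from about 0.35 to 0.85 m from the base axis. Payload 8.1 kg.
Tool frame: the origin (TCP) lies midway between the tips of the shut fingers; the grasp point (between the pads) lies 19 mm behind it; z points along the fingers, y is the direction in which the jaws open and shut (so a half turn about z gives the same grasp; the last joint's range is limited). The gripper opens to 93 mm and grips with 3 to 60 N. Pads are 15 mm wide; open, the fingers measure 128 mm over their backs; the gripper's body (75 mm by 188 mm) begins 65 mm behind the grasp point.
Start: joints at [1.081, 0.13, 1.488, -0, 1.523, -0.085], TCP at [0.236, 0.552, 0.219] pointing down, gripper open.
Joint ranges: [-2.96, 2.96], [-0.89, 2.26], [0.02, 2.5], [-1.34, 4.48], [0, 2.73], [-2.66, 2.66]. Speed limits (rad/s): [2.39, 2.39, 2.79, 3.14, 3.14, 3.14].

## Interface

Orientations are given as a rotation vector (axis times angle).
In Python, from plant import robot gives the robot as it stands. The module is installed in compiled form; this text tells all that it offers.
- The arm moves only by the shell command python3 -m pendant 'ROWS' [FORCE]. ROWS is JSON, a list of rows, each an object with "translation": the shift along the tool's x, y, z in mm, a list of three; "twist": the turn, a rotation vector about the tool's x, y, z in rad, a list of three; "grip": the opening, from -1 (shut) to 1 (fully open). A call has exactly 10 rows; each row shifts and turns the pose as measured when the row begins, along the tool's axes as they then stand; what a row does not reach is not made up. A row lasts 1/10 s, in which the tool goes at most 50 mm and 8.59 degrees, less where a joint would pass 70% of its speed; a pose out of reach is approached as far as the arm can. A call is refused whole if a number of a shift passes 50 or a number of a turn 0.15, either way. A call with a gripper value outside its range is refused whole. The fingers move at their own pace and stop on an object; FORCE is the grip in N (left out, the last holds). Time passes only in rows, so rows that do not move let the fingers close, or fill a call up. It gives the time, the measured TCP pose, the force and the opening at its end, in the units of the state.
- robot.read_state(): the state, without advancing time (a new reading comes with each control period).
- robot.read_camera(name): name is "scene" or "top" or "wrist"; returns (picture, depth): 384x512x3 uint8, red, green, blue; 384x512 float32, m along the optical axis (not along the pixel's ray), 0 where there is no reading.
- robot.camera_info(name): a dict with "vertical_fov" (degrees; the focal length in pixels is half the picture's height over the tangent of half this angle, whatever the lens; pixels are square), "cx", "cy" (the principal point, pixels), "cam_to_world" (4x4, takes a point from camera to world coordinates). Camera axes: x right, y up, looking along -z (the intrinsics and any distortion apply to the point x, -y, -z); pixel columns grow to the right and rows downward; lengths in m; the calibration is good to about 2 mm. A picture is of the moment at which its call begins: read the wrist's pose just before it. camera_info takes no time and is no camera call; for the wrist camera it gives the pose at the moment of the call.
- robot.close_job(): hands the job in, once; it reports no verdict.
The state is a dict: "t": time; "q": joint angles; "dq": joint speeds; "joint_torque": joint torques, N m; "tool_pos": TCP position; "orientation": TCP orientation; "force": force on the tool from outside, world axes, zero at the start; "wrist_torque": the same for the moment, N m; "opening": finger opening in m.
Only numpy, scipy, OpenCV 4.12 (cv2) and the standard library are available. Lean on these libraries where they do the work, as an engineer would, in place of code of your own. Each camera call takes 0.05 s, during which the arm holds its last target. There are 200 camera calls.

## Task

The sample vial in the bench photometer has not been pushed home. Press on the front edge of the photometer's blue push-latch lid so that it pops open, press the vial fully down into its well with the fingertips, then push the lid down again until it latches and stays shut by itself. Do not draw the vial up, and leave the other glassware and things on the bench standing where they are.

Things in the scene. Friction and masses are not known exactly. Their poses are not given: they have to be found in the camera images.
- photometer: Benchtop photometer, fixed: off-white housing 240 mm deep (x) x 220 mm wide (y), flat deck 100 mm above the bench, keypad slope in front. Origin: centre of its underside, on the bench; -x is its front (roughly to the robot), z up. The lid lies in an 8 mm deep recess of the deck, 88 x 100 mm, x = -31 to +57 mm. The deck behind the hinge is flat and bare up to x = +120 mm.
- lid (a joint): Hinge of the blue push-latch lid (rad): 0 = latched shut, + = opening up and back, 1.95 = fully open stop, -0.085 = pressed-in stop. Latched: press it to or nearly to the stop (past -0.07), pause 0.2 s, let go: its spring swings it fully open in about 2 s. Open: swing it down to the stop likewise, let go: it returns to 0 (within 0.01), latched. Each further full press releases it; too short a press may hang near -0.06: press again. 1 to 3 N at the pad.
- lid_pad (a point): Where to press: middle of the pale ribs on top of the lid near its front edge; moves with the lid. On the flat outer face, 68 mm from the hinge axis along the lid and 19 mm off the plane through that axis; 122 mm above the bench when shut. Pressing it in 5 mm works the latch, 5.8 mm is the stop. Axes: z out of the outer face, -x to the front edge.
- lid_edge (a point): Middle of the lid's front edge on its outer face, 84 mm from the hinge axis along the lid; moves with the lid. The lid is a shell 96 mm wide, its outer face flat from 17 to 84 mm from the hinge axis. Fully open it stands almost upright, leaning 22 degrees backward, outer face to the rear, this edge about 174 mm above the bench.
- lid_hinge (a point): Middle of the lid's hinge axis, which runs along the photometer's y, 103 mm above the bench at x = +55 mm, y = 0 of the photometer; fixed. Axes as the photometer's.
- vial (a joint): Height of the sample vial above its fully home position (m): 0 = home on the floor of the well, positive = standing proud; at the start 0.007 to 0.011. A spring clip in the well holds it at any height with about 3 N of friction; pressing down slides it.
- vial_top (a point): Centre of the top of the sample vial's white cap (23 mm across; upright vial 24 mm across, 62 mm tall), at x = +5 mm, y = 0 of the photometer, 50 mm in front of the hinge axis. When home it is 104 mm above the bench, 4 mm above the deck. Hidden under the lid until that is open.
- blank_vial: Loose closed glass vial with a black cap, 24 mm across, 62 mm tall, standing on the photometer's deck beside the lid (on its +y side). Origin at the centre of its underside. Leave it standing.
- spare_vial: Loose vial like the blank one, standing on the bench beside the photometer on its +y side. Leave it standing.
- amber_bottle: Brown reagent bottle, 72 mm across, 165 mm tall, on the left of the bench; origin at the centre of its underside. Leave it.
- wash_bottle: White wash bottle with green bent spout, 64 mm across, 175 mm tall, on the left of the bench; origin under its centre. Leave it.
- beaker: Empty glass beaker, 68 mm across, 90 mm tall, on the right of the bench; origin under its centre. Leave it.
- flask: Conical glass flask, 76 mm across, 108 mm tall, behind the photometer; origin under its centre. Leave it.
- marker: White marker with red cap, 122 mm long and 12 mm thick, lying on the bench to the right; origin under its middle. Leave it.

How it is judged:
On the way, in this order (a step that is already met when the one before it is completed fails the run):
1. the lid has popped fully open (more than 1.4 rad), the vial still proud (value of joint lid above 1.4 rad and value of joint vial above 0.004 m), for 0.2 s.
2. the vial is pressed home (within 2 mm) while the lid is open (value of joint vial below 0.002 m and value of joint lid above 1 rad), for 0.2 s.
3. the lid is shut, within 0.03 rad of its latched position, and at rest (value of joint lid between -0.03 and 0.03 rad and velocity of joint lid between -0.05 and 0.05 rad/s), for 0.2 s.
At the end, for the whole second after the job is handed in: The lid is latched by itself, within 0.03 rad of shut and at rest, and the vial under it is home within 2 mm (all of step 3 and value of joint vial below 0.002 m); the robot touches nothing.
It fails at once if the sample vial is drawn up out of its well (more than 3 mm above its highest starting height) (value of joint vial above 0.014 m).
It fails at once if a bystander (blank vial, spare vial, bottle, wash bottle, beaker, flask or marker) is lifted, moved by more than 30 mm or tipped over (distance of any of blank_vial, spare_vial, amber_bottle, wash_bottle, beaker, flask, marker from where it was at the start of the episode above 0.03 m or angle between any of blank_vial, spare_vial, amber_bottle, wash_bottle, beaker, flask's own z axis and vertical above 0.4 rad).
It also fails if it takes over 51 s, if anything falls off the work surface, if the arm or the gripper's body presses on something with over 40 N, if the wrist force passes 120 N, or if a joint passes its speed limit or range.

## Working session

There is one attempt and no reset: what is moved stays moved. The work goes in short steps, Python scripts to look and compute and a shell command to move; the robot and the scene stay as the last step left them, time stands still between calls to the robot, and variables do not carry over. Pictures are saved under pics/ and viewed, about 8 in all and at most 12, crops included, and the job is handed in when it is done.

```bash
mkdir -p pics
cat > h.py <<'E'
import numpy as np, cv2
from plant import robot
from scipy.spatial.transform import Rotation as R
def cam(n):
    i=robot.camera_info(n); rgb,d=robot.read_camera(n); return rgb,d,i
def pts(d,i):
    h,w=d.shape; f=h/2/np.tan(np.radians(i['vertical_fov'])/2)
    v,u=np.mgrid[:h,:w]; p=np.stack([(u-i['cx'])/f*d,-(v-i['cy'])/f*d,-d,np.ones_like(d)],-1)
    return (p@np.array(i['cam_to_world']).T)[...,:3]
def save(n,rgb): cv2.imwrite('pics/'+n,rgb[...,::-1])
E
python3 - <<'E'
from h import *
s=robot.read_state(); print({k:np.round(v,3) for k,v in s.items()})
for n in('top','scene'):
    rgb,d,i=cam(n); save(n+'0.png',rgb); np.savez(n,rgb=rgb,d=d); P=pts(d,i)
    print(n,{k:np.round(v,3) for k,v in i.items()})
    hsv=cv2.cvtColor(rgb,cv2.COLOR_RGB2HSV)
    m=((hsv[...,0]>95)&(hsv[...,0]<130)&(hsv[...,1]>100)&(hsv[...,2]>60)&(d>0)).astype(np.uint8)
    k,l,st,c=cv2.connectedComponentsWithStats(m)
    for j in range(1,k):
        if st[j,4]>80: print(st[j],np.median(P[l==j],0).round(3), P[l==j].min(0).round(3),P[l==j].max(0).round(3), cv2.minAreaRect(P[l==j][:,:2].astype(np.float32)*1000))
E
```

```text
{'t': np.float64(0.0), 'q': array([ 1.081,  0.131,  1.489,  0.   ,  1.523, -0.085]), 'dq': array([-0.   , -0.   , -0.001,  0.   ,  0.001,  0.   ]), 'joint_torque': array([-0.0000e+00, -5.5985e+01, -4.9176e+01,  7.7000e-02,  3.5000e-02,
       -0.0000e+00]), 'tool_pos': array([0.236, 0.551, 0.218]), 'orientation': array([-6.310e-01, -3.077e+00,  3.000e-03]), 'force': array([ 0.07 , -0.67 ,  0.473]), 'wrist_torque': array([ 0.029, -0.011,  0.026]), 'opening': np.float64(0.093)}
top {'vertical_fov': np.float64(49.617), 'cx': np.float64(253.881), 'cy': np.float64(183.062), 'cam_to_world': array([[-0.021,  0.988, -0.154,  0.441],
       [-1.   , -0.022, -0.006,  0.   ],
       [-0.01 ,  0.154,  0.988,  1.296],
       [ 0.   ,  0.   ,  0.   ,  1.   ]])}
[226 214  38  34 853] [0.494 0.035 0.121] [ 0.443 -0.016  0.086] [0.538 0.089 0.128] ((490.63055419921875, 36.4677734375), (94.81462860107422, 83.0298843383789), 79.85211944580078)
scene {'vertical_fov': np.float64(57.374), 'cx': np.float64(257.634), 'cy': np.float64(192.496), 'cam_to_world': array([[-0.286, -0.556,  0.78 ,  1.31 ],
       [ 0.958, -0.178,  0.225,  0.216],
       [ 0.014,  0.812,  0.584,  0.643],
       [ 0.   ,  0.   ,  0.   ,  1.   ]])}
[363  16  12  11 111] [-0.77   0.198  0.311] [-0.81   0.173  0.285] [-0.756  0.225  0.33 ] ((-782.3931274414062, 199.62037658691406), (51.787078857421875, 53.53416061401367), 83.83289337158203)
[140 250  11  10  86] [ 0.872 -0.155  0.102] [ 0.775 -0.24  -0.001] [ 0.881 -0.147  0.105] ((828.9253540039062, -194.3705291748047), (135.12655639648438, 24.983747482299805), 38.0748291015625)
```

View pics/top0.png

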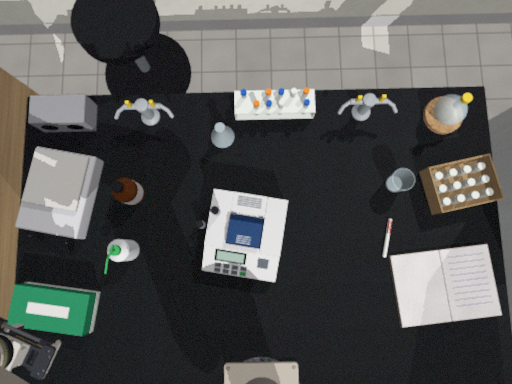

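View pics/scene0.png

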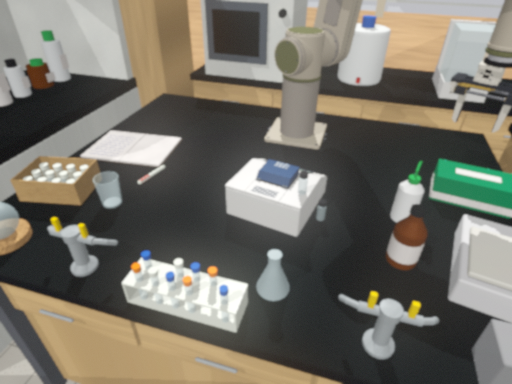

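The top view shows the photometer at about (245,235), turned slightly, with the lid at (245,232) and the blank vial at (214,210). The scene view shows it standing free, with the flask behind. Next I'll measure the housing's pose.

```bash
cat >> h.py <<'E'
def ray(u,v,i,z,h=384):
    f=h/2/np.tan(np.radians(i['vertical_fov'])/2); T=np.array(i['cam_to_world'])
    dr=np.stack([(u-i['cx'])/f,-(v-i['cy'])/f,-np.ones_like(u)],-1)@T[:3,:3].T
    return T[:3,3]+dr*((z-T[2,3])/dr[...,2])[...,None]
E
python3 - <<'E'
from h import *
z=np.load('top.npz'); rgb,d=z['rgb'],z['d']; i=robot.camera_info('top'); P=pts(d,i)
hsv=cv2.cvtColor(rgb,cv2.COLOR_RGB2HSV)
near=np.hypot(P[...,0]-.49,P[...,1]-.036)<.2
for nm,m,h in(('deck',near&(abs(P[...,2]-.1)<.012)&(hsv[...,2]>120),.1),('lid',near&(hsv[...,0]>95)&(hsv[...,0]<130)&(hsv[...,1]>80)&(P[...,2]>.108),.122)):
    m=cv2.morphologyEx(m.astype(np.uint8),cv2.MORPH_CLOSE,np.ones((5,5)))
    c=max(cv2.findContours(m,0,1)[0],key=cv2.contourArea)[:,0].astype(float)
    W=ray(c[:,0],c[:,1],i,np.full(len(c),h)); print(nm,cv2.minAreaRect((W[:,:2]*1000).astype(np.float32)), cv2.boundingRect(c.astype(np.int32)))
x=cv2.resize(rgb[180:290,180:310],None,fx=5,fy=5,interpolation=2); save('crop.png',x)
E
```

```text
deck ((497.61273193359375, 36.79254913330078), (219.14244079589844, 198.04681396484375), 79.69532012939453) (203, 189, 85, 79)
lid ((489.3929748535156, 37.511783599853516), (93.75163269042969, 80.26099395751953), 79.81604766845703) (226, 215, 37, 33)
```

View pics/crop.png

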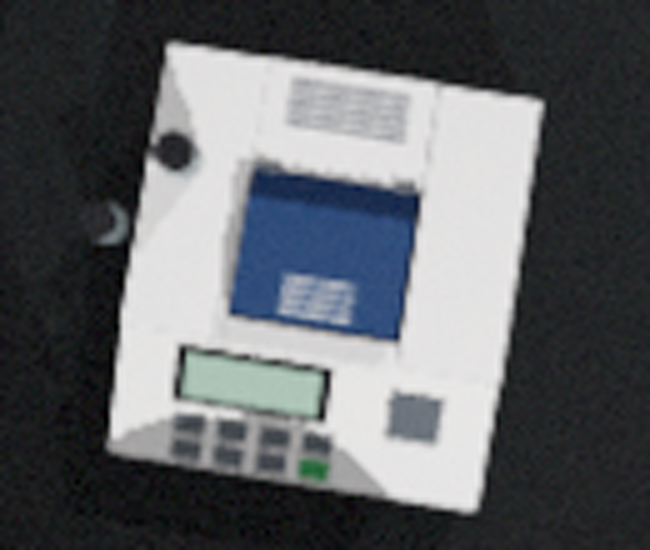

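The crop shows the rib pad centred at crop (316,299), which is pixel (242.8,239.4) in the full picture. The housing is yawed about -10° and the hinge is at the rear.

```bash
cat >> h.py <<'E'
i0=robot.camera_info('top')
PAD=ray(np.array([242.8]),np.array([239.4]),i0,np.array([.122]))[0]
YAW=np.radians(-10.); EX=np.array([np.cos(YAW),np.sin(YAW),0]); EY=np.array([-EX[1],EX[0],0])
ORG=PAD+13e-3*EX; ORG[2]=0
def go(p):  # p: photometer coords (m) -> tool shift mm, and twist about tool
    s=robot.read_state(); r=R.from_rotvec(s['orientation']); w=ORG+p[0]*EX+p[1]*EY+np.array([0,0,p[2]])
    best=min(([R.from_matrix(np.c_[sg*EX,-sg*EY,[0,0,-1]]) for sg in(1,-1)]),key=lambda t:(r.inv()*t).magnitude())
    e=s['tool_pos']-ORG
    print('t %.2f'%s['t'],'now(phot mm)',np.round([e@EX*1e3,e@EY*1e3,e[2]*1e3],1),'shift',(r.inv().apply(w-s['tool_pos'])*1e3).round(1),'twist',(r.inv()*best).as_rotvec().round(3),'F',s['force'].round(1),'toolx',r.as_matrix()[:,0].round(2),'q6',s['q'][5].round(2),'op',s['opening'].round(3))
E
python3 - <<'E'
from h import *
print(PAD,ORG)
for u,v in((168,45),(543,100)):
    w=ray(np.array([180+u/5-.4]),np.array([180+v/5-.4]),i0,np.array([.1]))[0]-ORG; print(w@EX,w@EY)
w=ray(np.array([226+18.5]),np.array([215+16.5]),i0,np.array([.122]))[0]
e=np.array([.4894,.0375,0])-ORG; print('lidc',e@EX,e@EY)
go([-.013,0,.16])
E
```

```text
[0.46512957 0.04200916 0.122     ] [0.47793208 0.03975173 0.        ]
0.1189183586490629 0.10908479543399348
0.12017604082398231 -0.11111622826752601
lidc 0.011684710310519595 -0.000226138944294092Traceback (most recent call last):
  File "<stdin>", line 7, in <module>
  File "h.py", line 23, in go
    print('t %.2f'%s['t'],'now(phot mm)',np.round([e@EX*1e3,e@EY*1e3,e[2]*1e3],1),'shift',(r.inv().apply(w-s['tool_pos'])*1e3).round(1),'twist',(r.inv()*best).as_rotvec().round(3),'F',s['force'].round(1),'toolx',r.as_matrix()[:,0].round(2),'q6',s['q'][5].round(2),'op',s['opening'].round(3))
                                                                                                                                                                                                                                                                             ^^^^^^^^^^^^^^^^^^
AttributeError: 'float' object has no attribute 'round'
```

```bash
sed -i "s/s\['q'\]\[5\].round(2)/round(s['q'][5],2)/; s/s\['opening'\].round(3)/round(s['opening'],3)/" h.py
python3 - <<'E'
from h import *
go([-.013,0,.17]); print(R.from_rotvec(robot.read_state()['orientation']).as_matrix().round(3))
E
```

```text
t 0.10 now(phot mm) [-327.   461.6  217.7] shift [-411.1 -377.6   48.3] twist [-0.002 -0.    -0.23 ] F [-0.6  1.1  0.5] toolx [-0.92  0.39  0.  ] q6 -0.09 op 0.093
[[-0.919  0.394 -0.001]
 [ 0.394  0.919 -0.001]
 [ 0.    -0.002 -1.   ]]
```

```bash
r='{"translation":[-34,-31,0],"twist":[0,0,0],"grip":-1}'; python3 -m pendant '[{"translation":[-34,-31,-3],"twist":[0,0,0],"grip":-1},{"translation":[-34,-31,-3],"twist":[0,0,0],"grip":-1},{"translation":[-34,-31,0],"twist":[0,0,0],"grip":-1},{"translation":[-34,-31,0],"twist":[0,0,0],"grip":-1},{"translation":[-34,-31,0],"twist":[0,0,0],"grip":-1},{"translation":[-34,-31,0],"twist":[0,0,0],"grip":-1},{"translation":[-34,-31,0],"twist":[0,0,0],"grip":-1},{"translation":[-34,-31,0],"twist":[0,0,0],"grip":-1},{"translation":[-34,-31,0],"twist":[0,0,0],"grip":-1},{"translation":[-34,-31,0],"twist":[0,0,0],"grip":-1}]' 20
python3 -c "
from h import *
go([-.013,0,.16])"
```

```text
t: 1.1
tool_pos: [0.4281, 0.1203, 0.2188]
orientation: [-0.614, -3.076, 0.012]
force: [0.2, -0.1, 0.8]
opening: 0.0178
t 1.10 now(phot mm) [-63.1  70.6 218.8] shift [-64.5 -57.5  59.1] twist [-0.008 -0.004 -0.22 ] F [ 0.2 -0.1  0.8] toolx [-0.92  0.38  0.  ] q6 -1.01 op 0.018
```

```bash
python3 -m pendant '[{"translation":[-20,-18,0],"twist":[0,0,-0.12],"grip":-1},{"translation":[-17,-20,0],"twist":[0,0,-0.11],"grip":-1},{"translation":[-14,-20,8],"twist":[0,0,-0.02],"grip":-1},{"translation":[-2,-10,15],"twist":[0,0,0],"grip":-1},{"translation":[0,0,15],"twist":[0,0,0],"grip":-1},{"translation":[0,0,10],"twist":[0,0,0],"grip":-1},{"translation":[0,0,0],"twist":[0,0,0],"grip":-1},{"translation":[0,0,0],"twist":[0,0,0],"grip":-1},{"translation":[0,0,0],"twist":[0,0,0],"grip":-1},{"translation":[0,0,0],"twist":[0,0,0],"grip":-1}]'
python3 - <<'E'
from h import *
go([-.013,0,.13])
rgb,d,i=cam('wrist'); save('w1.png',rgb)
E
```

```text
t: 2.1
tool_pos: [0.4609, 0.0319, 0.1662]
orientation: [-0.225, -3.124, 0.012]
force: [0.1, -0.3, -0.1]
opening: 0.0002
t 2.10 now(phot mm) [-15.4 -10.7 166.2] shift [-3.1 11.  36.1] twist [-0.009 -0.009  0.031] F [ 0.1 -0.3 -0.1] toolx [-0.99  0.14  0.01] q6 -1.46 op 0.0
```

View pics/w1.png

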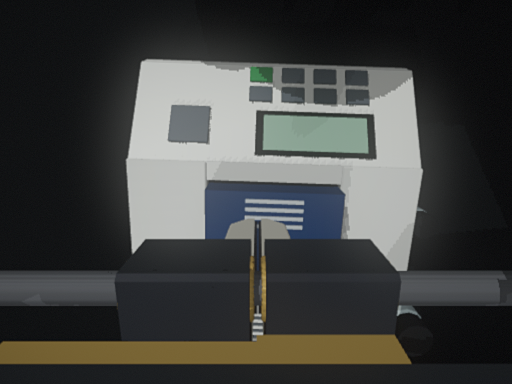

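The wrist view shows the ribs at about (274,214) and the shut fingertips at about (258,222). The tip is therefore about 10 mm too far to -y, as computed. I'll correct that and descend.

```bash
python3 -m pendant '[{"translation":[-3,11,0],"twist":[-0.009,-0.009,0.03],"grip":-1},{"translation":[0,0,12],"twist":[0,0,0],"grip":-1},{"translation":[0,0,12],"twist":[0,0,0],"grip":-1},{"translation":[0,0,8],"twist":[0,0,0],"grip":-1},{"translation":[0,0,3],"twist":[0,0,0],"grip":-1},{"translation":[0,0,0],"twist":[0,0,0],"grip":-1},{"translation":[0,0,0],"twist":[0,0,0],"grip":-1},{"translation":[0,0,0],"twist":[0,0,0],"grip":-1},{"translation":[0,0,0],"twist":[0,0,0],"grip":-1},{"translation":[0,0,0],"twist":[0,0,0],"grip":-1}]'
python3 -c "
from h import *
go([-.013,0,.116])"
```

```text
t: 3.15
tool_pos: [0.4659, 0.0418, 0.1293]
orientation: [0.269, 3.129, -0.001]
force: [-0.3, 0.9, -0.2]
opening: 0.0005
t 3.15 now(phot mm) [-1.220e+01 -1.000e-01  1.293e+02] shift [ 0.8  0.1 13.3] twist [-0.     0.001  0.003] F [-0.3  0.9 -0.2] toolx [-0.99  0.17 -0.  ] q6 -1.42 op 0.001
```

```bash
python3 -m pendant '[{"translation":[0,0,6],"twist":[0,0,0],"grip":-1},{"translation":[0,0,3],"twist":[0,0,0],"grip":-1},{"translation":[0,0,2],"twist":[0,0,0],"grip":-1},{"translation":[0,0,2],"twist":[0,0,0],"grip":-1},{"translation":[0,0,1],"twist":[0,0,0],"grip":-1},{"translation":[0,0,0.5],"twist":[0,0,0],"grip":-1},{"translation":[0,0,0],"twist":[0,0,0],"grip":-1},{"translation":[0,0,0],"twist":[0,0,0],"grip":-1},{"translation":[0,0,0],"twist":[0,0,0],"grip":-1},{"translation":[0,0,0],"twist":[0,0,0],"grip":-1}]'
python3 -c "
from h import *
go([-.013,0,.116])"
```

```text
t: 4.15
tool_pos: [0.4661, 0.0419, 0.1171]
orientation: [0.268, 3.128, -0.001]
force: [-2.8, -0.3, 4.1]
opening: 0.0003
t 4.15 now(phot mm) [-1.200e+01  1.000e-01  1.171e+02] shift [ 1.  -0.1  1.1] twist [-0.     0.002  0.003] F [-2.8 -0.3  4.1] toolx [-0.99  0.17 -0.  ] q6 -1.42 op 0.0
```

```bash
python3 -m pendant '[{"translation":[0,0,1.5],"twist":[0,0,0],"grip":-1},{"translation":[0,0,1],"twist":[0,0,0],"grip":-1},{"translation":[0,0,0],"twist":[0,0,0],"grip":-1},{"translation":[0,0,0],"twist":[0,0,0],"grip":-1},{"translation":[0,0,0],"twist":[0,0,0],"grip":-1},{"translation":[0,0,0],"twist":[0,0,0],"grip":-1},{"translation":[0,0,0],"twist":[0,0,0],"grip":-1},{"translation":[0,0,0],"twist":[0,0,0],"grip":-1},{"translation":[0,0,0],"twist":[0,0,0],"grip":-1},{"translation":[0,0,0],"twist":[0,0,0],"grip":-1}]'
python3 -c "
from h import *
go([-.013,0,.116])"
python3 -m pendant '[{"translation":[0,0,-20],"twist":[0,0,0],"grip":-1},{"translation":[20,0,-30],"twist":[0,0,0],"grip":-1},{"translation":[25,0,-30],"twist":[0,0,0],"grip":-1},{"translation":[25,0,-30],"twist":[0,0,0],"grip":-1},{"translation":[0,0,0],"twist":[0,0,0],"grip":-1},{"translation":[0,0,0],"twist":[0,0,0],"grip":-1},{"translation":[0,0,0],"twist":[0,0,0],"grip":-1},{"translation":[0,0,0],"twist":[0,0,0],"grip":-1},{"translation":[0,0,0],"twist":[0,0,0],"grip":-1},{"translation":[0,0,0],"twist":[0,0,0],"grip":-1}]'
python3 -m pendant '[{"translation":[0,0,0],"twist":[0,0,0],"grip":-1},{"translation":[0,0,0],"twist":[0,0,0],"grip":-1},{"translation":[0,0,0],"twist":[0,0,0],"grip":-1},{"translation":[0,0,0],"twist":[0,0,0],"grip":-1},{"translation":[0,0,0],"twist":[0,0,0],"grip":-1},{"translation":[0,0,0],"twist":[0,0,0],"grip":-1},{"translation":[0,0,0],"twist":[0,0,0],"grip":-1},{"translation":[0,0,0],"twist":[0,0,0],"grip":-1},{"translation":[0,0,0],"twist":[0,0,0],"grip":-1},{"translation":[0,0,0],"twist":[0,0,0],"grip":-1}]'
python3 - <<'E'
from h import *
go([.005,0,.13])
rgb,d,i=cam('scene'); save('s2.png',cv2.resize(rgb[130:250,200:360],None,fx=4,fy=4,interpolation=2))
hsv=cv2.cvtColor(rgb,cv2.COLOR_RGB2HSV); P=pts(d,i)-ORG; X=P@EX; Y=P@EY
m=(hsv[...,0]>95)&(hsv[...,0]<130)&(hsv[...,1]>80)&(abs(X)<.2)&(abs(Y)<.07)&(P[...,2]>.09)
print(m.sum(),np.percentile(X[m],[2,50,98]).round(3),np.percentile(P[...,2][m],[2,50,98]).round(3))
E
```

```text
t: 5.15
tool_pos: [0.4663, 0.0419, 0.1171]
orientation: [0.268, 3.128, -0.001]
force: [-2.2, 0.8, 4.6]
opening: 0.0006
t 5.15 now(phot mm) [-1.180e+01  1.000e-01  1.171e+02] shift [ 1.2 -0.1  1.1] twist [-0.001  0.002  0.004] F [-2.2  0.8  4.6] toolx [-0.99  0.17 -0.  ] q6 -1.42 op 0.001
t: 6.15
tool_pos: [0.3944, 0.0538, 0.2244]
orientation: [-0.27, -3.125, 0.002]
force: [-0.1, -0.9, 0.1]
opening: 0.0008
t: 7.15
tool_pos: [0.3942, 0.0537, 0.2233]
orientation: [-0.27, -3.123, 0.002]
force: [0.1, -0.1, -0.5]
opening: 0.0006
t 7.15 now(phot mm) [-84.9  -0.8 223.3] shift [-90.5   0.8  92.7] twist [-0.002 -0.007  0.002] F [ 0.1 -0.1 -0.5] toolx [-0.99  0.17  0.01] q6 -1.39 op 0.001
280 [0.085 0.095 0.105] [0.136 0.177 0.182]
```

View pics/s2.png

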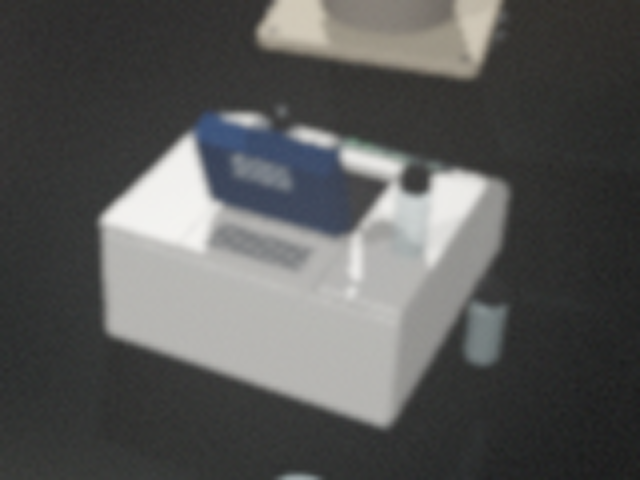

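The lid stands fully open: blue at crop (270,170), with its edge at x≈105 mm and z≈177 mm. The blank vial is still standing at (412,210). Now I'll move over the sample vial.

```bash
python3 -m pendant '[{"translation":[-25,0,10],"twist":[0,0,0],"grip":-1},{"translation":[-30,0,20],"twist":[0,0,0],"grip":-1},{"translation":[-27,0,25],"twist":[0,0,0],"grip":-1},{"translation":[-15,0,25],"twist":[0,0,0],"grip":-1},{"translation":[-6,0,15],"twist":[0,0,0],"grip":-1},{"translation":[0,0,0],"twist":[0,0,0],"grip":-1},{"translation":[0,0,0],"twist":[0,0,0],"grip":-1},{"translation":[0,0,0],"twist":[0,0,0],"grip":-1},{"translation":[0,0,0],"twist":[0,0,0],"grip":-1},{"translation":[0,0,0],"twist":[0,0,0],"grip":-1}]'
python3 - <<'E'
from h import *
go([.005,0,.12])
rgb,d,i=cam('wrist'); save('w2.png',rgb)
E
```

```text
t: 8.2
tool_pos: [0.5012, 0.0357, 0.1296]
orientation: [0.269, 3.128, -0.001]
force: [-0.5, -0.3, -0.2]
opening: 0.0003
t 8.20 now(phot mm) [2.360e+01 1.000e-01 1.296e+02] shift [18.6 -0.   9.5] twist [-0.     0.002  0.003] F [-0.5 -0.3 -0.2] toolx [-0.99  0.17 -0.  ] q6 -1.43 op 0.0
```

View pics/w2.png

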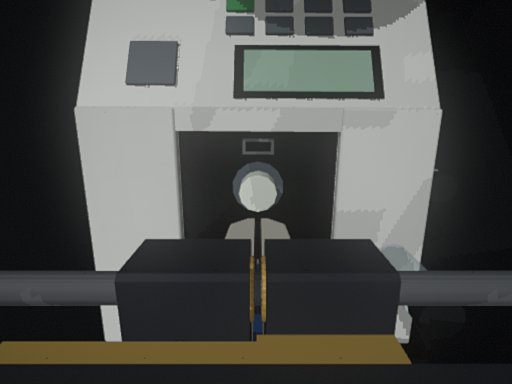

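The white cap is at (258,190), centred laterally and about 18 mm in front of the fingertips, which matches the computed shift. I'll shift by that and press.

```bash
python3 -m pendant '[{"translation":[10,0,0],"twist":[0,0,0],"grip":-1},{"translation":[8,0,0],"twist":[0,0,0],"grip":-1},{"translation":[0,0,0],"twist":[0,0,0],"grip":-1},{"translation":[0,0,8],"twist":[0,0,0],"grip":-1},{"translation":[0,0,5],"twist":[0,0,0],"grip":-1},{"translation":[0,0,4],"twist":[0,0,0],"grip":-1},{"translation":[0,0,3],"twist":[0,0,0],"grip":-1},{"translation":[0,0,3],"twist":[0,0,0],"grip":-1},{"translation":[0,0,2],"twist":[0,0,0],"grip":-1},{"translation":[0,0,0],"twist":[0,0,0],"grip":-1}]'
python3 -c "
from h import *
go([.005,0,.104])"
```

```text
t: 9.25
tool_pos: [0.4825, 0.0393, 0.1039]
orientation: [0.268, 3.126, -0.0]
force: [-0.1, 0.3, 1.7]
opening: 0.0006
t 9.25 now(phot mm) [  4.6   0.3 103.9] shift [-0.4 -0.3 -0.1] twist [0.    0.004 0.003] F [-0.1  0.3  1.7] toolx [-0.99  0.17 -0.  ] q6 -1.42 op 0.001
```

Press a little further, to feel the floor.

```bash
python3 -m pendant '[{"translation":[0,0,1.5],"twist":[0,0,0],"grip":-1},{"translation":[0,0,1.5],"twist":[0,0,0],"grip":-1},{"translation":[0,0,1.5],"twist":[0,0,0],"grip":-1},{"translation":[0,0,1.5],"twist":[0,0,0],"grip":-1},{"translation":[0,0,0],"twist":[0,0,0],"grip":-1},{"translation":[0,0,0],"twist":[0,0,0],"grip":-1},{"translation":[0,0,0],"twist":[0,0,0],"grip":-1},{"translation":[0,0,0],"twist":[0,0,0],"grip":-1},{"translation":[0,0,0],"twist":[0,0,0],"grip":-1},{"translation":[0,0,0],"twist":[0,0,0],"grip":-1}]'
python3 -c "
from h import *
go([.005,0,.104])"
```

```text
t: 10.25
tool_pos: [0.4829, 0.0392, 0.1039]
orientation: [0.268, 3.126, -0.001]
force: [-2.6, 0.1, 4.3]
opening: 0.0004
t 10.25 now(phot mm) [  5.    0.4 103.9] shift [-0.  -0.4 -0.1] twist [-0.     0.004  0.004] F [-2.6  0.1  4.3] toolx [-0.99  0.17 -0.  ] q6 -1.42 op 0.0
```

```bash
python3 -m pendant '[{"translation":[0,0,3],"twist":[0,0,0],"grip":-1},{"translation":[0,0,5],"twist":[0,0,0],"grip":-1},{"translation":[0,0,5],"twist":[0,0,0],"grip":-1},{"translation":[0,0,5],"twist":[0,0,0],"grip":-1},{"translation":[0,0,5],"twist":[0,0,0],"grip":-1},{"translation":[0,0,5],"twist":[0,0,0],"grip":-1},{"translation":[0,0,5],"twist":[0,0,0],"grip":-1},{"translation":[0,0,5],"twist":[0,0,0],"grip":-1},{"translation":[0,0,5],"twist":[0,0,0],"grip":-1},{"translation":[0,0,5],"twist":[0,0,0],"grip":-1}]'
python3 -c "
from h import *
go([.005,0,.104])"
```

```text
t: 11.25
tool_pos: [0.4848, 0.0393, 0.0992]
orientation: [0.263, 3.127, -0.005]
force: [-28.6, -0.3, 49.9]
opening: 0.0005
t 11.25 now(phot mm) [ 6.9  0.7 99.2] shift [ 1.8 -0.7 -4.8] twist [-0.003  0.004  0.007] F [-28.6  -0.3  49.9] toolx [-0.99  0.17 -0.  ] q6 -1.42 op 0.001
```

That press reached 50 N at the floor, so the vial is home. Now up, over and behind the lid.

```bash
python3 -m pendant '[{"translation":[0,0,-5],"twist":[0,0,0],"grip":-1},{"translation":[0,0,-15],"twist":[0,0,0],"grip":-1},{"translation":[5,0,-30],"twist":[0,0,0],"grip":-1},{"translation":[0,0,-35],"twist":[0,0,0],"grip":-1},{"translation":[0,0,-35],"twist":[0,0,0],"grip":-1},{"translation":[0,0,-20],"twist":[0,0,0],"grip":-1},{"translation":[0,0,0],"twist":[0,0,0],"grip":-1},{"translation":[0,0,0],"twist":[0,0,0],"grip":-1},{"translation":[0,0,0],"twist":[0,0,0],"grip":-1},{"translation":[0,0,0],"twist":[0,0,0],"grip":-1}]'
python3 - <<'E'
from h import *
go([.14,0,.21])
rgb,d,i=cam('wrist'); save('w3.png',rgb)
P=pts(d,i)-ORG; X=P@EX;Y=P@EY
m=(np.hypot(X-.005,Y)<.009)&(P[...,2]>.09)&(P[...,2]<.13)
print(m.sum(),np.median(P[...,2][m]) if m.any() else None)
m=(abs(X+.045)<.008)&(abs(Y)<.04); print('deck z',np.median(P[...,2][m]))
E
```

```text
t: 12.25
tool_pos: [0.4778, 0.0405, 0.2413]
orientation: [0.263, 3.13, -0.006]
force: [-1.0, -0.1, -0.1]
opening: 0.0002
t 12.25 now(phot mm) [ -0.3   0.7 241.3] shift [-140.3   -1.6   31.4] twist [-0.004  0.001  0.007] F [-1.  -0.1 -0.1] toolx [-0.99  0.17 -0.  ] q6 -1.42 op 0.0
264 0.10306671912186186
deck z 0.09791487238374777
```

View pics/w3.png

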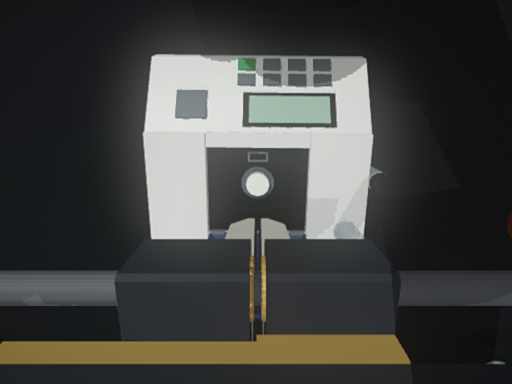

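The cap at (258,184) is 5 mm above the deck by depth, so the vial is home. Next I'll go back over the lid.

```bash
python3 -m pendant '[{"translation":[-20,0,0],"twist":[0,0,0],"grip":-1},{"translation":[-35,0,0],"twist":[0,0,0],"grip":-1},{"translation":[-35,0,0],"twist":[0,0,0],"grip":-1},{"translation":[-30,0,0],"twist":[0,0,0],"grip":-1},{"translation":[-15,0,0],"twist":[0,0,0],"grip":-1},{"translation":[0,0,0],"twist":[0,0,0],"grip":-1},{"translation":[0,0,0],"twist":[0,0,0],"grip":-1},{"translation":[0,0,0],"twist":[0,0,0],"grip":-1},{"translation":[0,0,0],"twist":[0,0,0],"grip":-1},{"translation":[0,0,0],"twist":[0,0,0],"grip":-1}]'
python3 -c "
from h import *
go([.135,0,.15])"
```

```text
t: 13.3
tool_pos: [0.6091, 0.018, 0.23]
orientation: [-0.261, -3.115, 0.007]
force: [0.3, 0.2, 0.5]
opening: 0.0003
t 13.30 now(phot mm) [132.9   1.4 230. ] shift [-3.3 -0.9 79.9] twist [-0.006 -0.015  0.008] F [0.3 0.2 0.5] toolx [-0.99  0.17  0.02] q6 -1.46 op 0.0
```

```bash
python3 -m pendant '[{"translation":[-3,0,10],"twist":[-0.006,-0.015,0.008],"grip":-1},{"translation":[0,0,20],"twist":[0,0,0],"grip":-1},{"translation":[0,0,20],"twist":[0,0,0],"grip":-1},{"translation":[0,0,15],"twist":[0,0,0],"grip":-1},{"translation":[0,0,8],"twist":[0,0,0],"grip":-1},{"translation":[0,0,0],"twist":[0,0,0],"grip":-1},{"translation":[0,0,0],"twist":[0,0,0],"grip":-1},{"translation":[0,0,0],"twist":[0,0,0],"grip":-1},{"translation":[0,0,0],"twist":[0,0,0],"grip":-1},{"translation":[0,0,0],"twist":[0,0,0],"grip":-1}]'
python3 -c "
from h import *
go([.09,0,.15])"
```

```text
t: 14.3
tool_pos: [0.6134, 0.0183, 0.1612]
orientation: [0.272, 3.119, 0.001]
force: [-0.0, -0.2, 0.1]
opening: 0.0005
t 14.30 now(phot mm) [137.1   2.4 161.2] shift [47.2 -2.4 10.7] twist [0.002 0.01  0.001] F [-0.  -0.2  0.1] toolx [-0.98  0.17 -0.01] q6 -1.45 op 0.0
```

```bash
python3 -m pendant '[{"translation":[0,0,6],"twist":[0,0,0],"grip":-1},{"translation":[0,-1,6],"twist":[0,0,0],"grip":-1},{"translation":[5,-1,0],"twist":[0,0,0],"grip":-1},{"translation":[8,0,0],"twist":[0,0,0],"grip":-1},{"translation":[8,0,0],"twist":[0,0,0],"grip":-1},{"translation":[8,0,0],"twist":[0,0,0],"grip":-1},{"translation":[8,0,0],"twist":[0,0,0],"grip":-1},{"translation":[8,0,0],"twist":[0,0,0],"grip":-1},{"translation":[8,0,0],"twist":[0,0,0],"grip":-1},{"translation":[0,0,0],"twist":[0,0,0],"grip":-1}]'
python3 -c "
from h import *
go([.04,0,.15])"
```

```text
t: 15.3
tool_pos: [0.5583, 0.0259, 0.1503]
orientation: [0.272, 3.113, 0.001]
force: [0.4, 0.0, 0.1]
opening: 0.0007
t 15.30 now(phot mm) [ 81.5   0.3 150.3] shift [41.5 -0.3 -0.4] twist [0.002 0.017 0.   ] F [0.4 0.  0.1] toolx [-0.98  0.17 -0.02] q6 -1.44 op 0.001
```

```bash
python3 -m pendant '[{"translation":[8,0,0],"twist":[0,0,0],"grip":-1},{"translation":[8,0,0],"twist":[0,0,0],"grip":-1},{"translation":[8,0,0],"twist":[0,0,0],"grip":-1},{"translation":[8,0,0],"twist":[0,0,0],"grip":-1},{"translation":[8,0,0],"twist":[0,0,0],"grip":-1},{"translation":[8,0,0],"twist":[0,0,0],"grip":-1},{"translation":[8,0,0],"twist":[0,0,0],"grip":-1},{"translation":[0,0,0],"twist":[0,0,0],"grip":-1},{"translation":[0,0,0],"twist":[0,0,0],"grip":-1},{"translation":[0,0,0],"twist":[0,0,0],"grip":-1}]'
python3 -c "
from h import *
go([.015,0,.15])"
```

```text
t: 16.3
tool_pos: [0.499, 0.0364, 0.1489]
orientation: [0.271, 3.112, 0.001]
force: [1.4, -1.1, -0.0]
opening: 0.0004
t 16.30 now(phot mm) [ 21.3   0.3 148.9] shift [ 6.3 -0.3 -1.2] twist [0.002 0.018 0.001] F [ 1.4 -1.1 -0. ] toolx [-0.98  0.17 -0.02] q6 -1.43 op 0.0
```

```bash
python3 -m pendant '[{"translation":[5,0,1],"twist":[0,0,0],"grip":-1},{"translation":[6,0,3],"twist":[0,0,0],"grip":-1},{"translation":[6,0,5],"twist":[0,0,0],"grip":-1},{"translation":[5,0,5],"twist":[0,0,0],"grip":-1},{"translation":[4,0,5],"twist":[0,0,0],"grip":-1},{"translation":[3,0,4],"twist":[0,0,0],"grip":-1},{"translation":[1,0,2],"twist":[0,0,0],"grip":-1},{"translation":[0,0,0],"twist":[0,0,0],"grip":-1},{"translation":[0,0,0],"twist":[0,0,0],"grip":-1},{"translation":[0,0,0],"twist":[0,0,0],"grip":-1}]'
python3 - <<'E'
from h import *
go([-.013,0,.116])
rgb,d,i=cam('scene'); save('s3.png',cv2.resize(rgb[110:250,200:360],None,fx=4,fy=4,interpolation=2))
E
```

```text
t: 17.3
tool_pos: [0.4678, 0.0419, 0.1212]
orientation: [0.271, 3.111, 0.001]
force: [1.8, 0.2, 1.6]
opening: 0.0006
t 17.30 now(phot mm) [-10.3   0.4 121.2] shift [ 2.8 -0.4  5.1] twist [0.002 0.018 0.   ] F [1.8 0.2 1.6] toolx [-0.98  0.17 -0.02] q6 -1.42 op 0.001
```

View pics/s3.png

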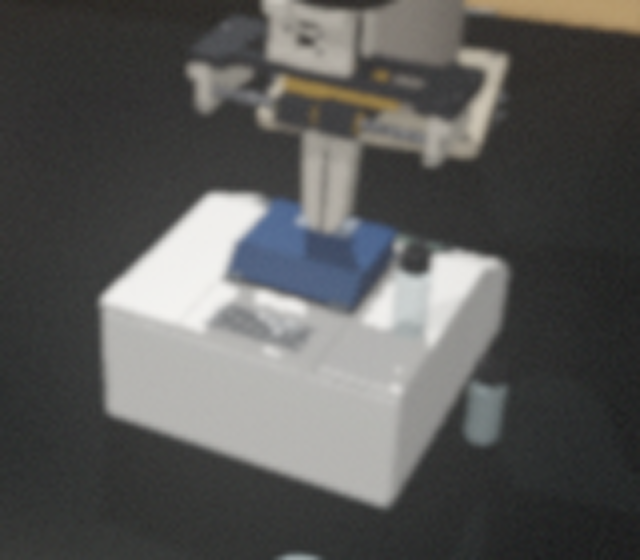

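The lid, at crop (320,250), is nearly down under the fingertips, and the vials at (412,290) and (487,410) are standing. Now press to the stop.

```bash
python3 -m pendant '[{"translation":[1,0,2],"twist":[0,0,0],"grip":-1},{"translation":[0,0,2],"twist":[0,0,0],"grip":-1},{"translation":[0,0,2],"twist":[0,0,0],"grip":-1},{"translation":[0,0,2],"twist":[0,0,0],"grip":-1},{"translation":[0,0,1.5],"twist":[0,0,0],"grip":-1},{"translation":[0,0,1],"twist":[0,0,0],"grip":-1},{"translation":[0,0,0.5],"twist":[0,0,0],"grip":-1},{"translation":[0,0,0],"twist":[0,0,0],"grip":-1},{"translation":[0,0,0],"twist":[0,0,0],"grip":-1},{"translation":[0,0,0],"twist":[0,0,0],"grip":-1}]'
python3 -c "
from h import *
go([-.013,0,.116])"
```

```text
t: 18.35
tool_pos: [0.4668, 0.0421, 0.1171]
orientation: [0.271, 3.112, 0.001]
force: [-0.7, -0.6, 3.3]
opening: 0.0001
t 18.35 now(phot mm) [-11.3   0.4 117.1] shift [ 1.7 -0.4  1. ] twist [0.002 0.017 0.001] F [-0.7 -0.6  3.3] toolx [-0.98  0.17 -0.02] q6 -1.42 op 0.0
```

Same height as the stop in the first press. A touch more, hold, then let go.

```bash
python3 -m pendant '[{"translation":[0,0,1.5],"twist":[0,0,0],"grip":-1},{"translation":[0,0,1.5],"twist":[0,0,0],"grip":-1},{"translation":[0,0,0],"twist":[0,0,0],"grip":-1},{"translation":[0,0,0],"twist":[0,0,0],"grip":-1},{"translation":[0,0,0],"twist":[0,0,0],"grip":-1},{"translation":[0,0,-8],"twist":[0,0,0],"grip":-1},{"translation":[0,0,-20],"twist":[0,0,0],"grip":-1},{"translation":[15,0,-30],"twist":[0,0,0],"grip":-1},{"translation":[25,0,-30],"twist":[0,0,0],"grip":-1},{"translation":[25,0,-30],"twist":[0,0,0],"grip":-1}]'
python3 -m pendant '[{"translation":[0,0,0],"twist":[0,0,0],"grip":-1},{"translation":[0,0,0],"twist":[0,0,0],"grip":-1},{"translation":[0,0,0],"twist":[0,0,0],"grip":-1},{"translation":[0,0,0],"twist":[0,0,0],"grip":-1},{"translation":[0,0,0],"twist":[0,0,0],"grip":-1},{"translation":[0,0,0],"twist":[0,0,0],"grip":-1},{"translation":[0,0,0],"twist":[0,0,0],"grip":-1},{"translation":[0,0,0],"twist":[0,0,0],"grip":-1},{"translation":[0,0,0],"twist":[0,0,0],"grip":-1},{"translation":[0,0,0],"twist":[0,0,0],"grip":-1}]'
python3 - <<'E'
from h import *
go([-.013,0,.116])
a=np.load('scene.npz')
rgb,d,i=cam('scene'); save('s4.png',np.hstack([cv2.resize(x[110:250,210:350],(400,400),interpolation=2) for x in(a['rgb'],rgb)]))
for D,I in((a['d'],a['rgb']),(d,rgb)):
    P=pts(D,i)-ORG; X=P@EX;Y=P@EY
    hsv=cv2.cvtColor(I,cv2.COLOR_RGB2HSV)
    m=(hsv[...,0]>95)&(hsv[...,0]<130)&(hsv[...,1]>80)&(abs(Y)<.035)&(X>-.025)&(X<.03)&(P[...,2]>.105)&(P[...,2]<.2)
    A=np.c_[X[m],np.ones(m.sum())]; c=np.linalg.lstsq(A,P[...,2][m],rcond=None)[0]; print(m.sum(),'z@pad',c@[-.013,1],'slope',c[0])
E
```

```text
t: 19.35
tool_pos: [0.3959, 0.0534, 0.2317]
orientation: [0.274, 3.127, -0.001]
force: [0.4, 0.0, 0.1]
opening: 0.0005
t: 20.35
tool_pos: [0.3953, 0.0535, 0.232]
orientation: [0.274, 3.128, -0.001]
force: [0.2, -0.1, -0.6]
opening: -0.0
t 20.35 now(phot mm) [-83.8  -0.8 232. ] shift [-70.6   0.9 116. ] twist [-0.001  0.001 -0.   ] F [ 0.2 -0.1 -0.6] toolx [-0.98  0.17 -0.  ] q6 -1.39 op -0.0
173 z@pad 0.12292149281225477 slope -0.0037078718086092917
182 z@pad 0.12335916022779021 slope -0.01427043578995625
```

View pics/s4.png

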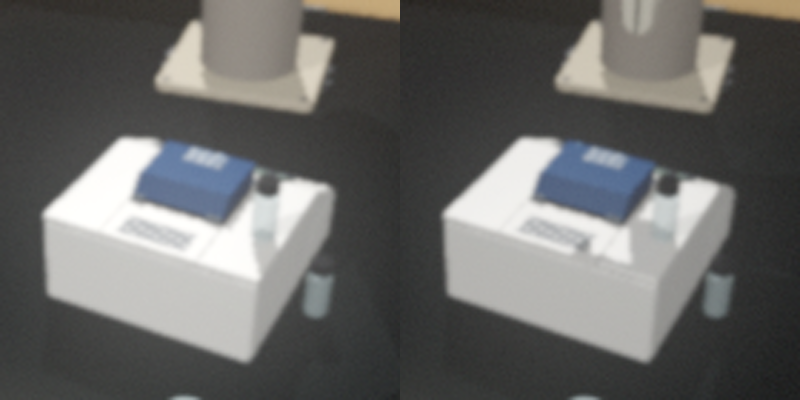

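In the before and after views the lid looks the same: shut, with its pad at 122.9 mm before and 123.4 mm now. Both vials stand in place.

```bash
python3 -c "
from plant import robot
print(robot.close_job(), robot.read_state()['t'])"
```

```text
the job is handed in; nothing more can be done
the job is handed in; nothing more can be done
```

I popped the lid open, pressed the vial down to the floor of its well, swung the lid shut from behind until it latched, and handed the job in. That was at about 20 s of the 51 s allowed; no verdict is reported.

- **Vial:** the fingertips stopped at 103.9 mm (home is 104 mm). After they lifted, depth put the cap 5 mm above the deck, where 4 mm is home.
- **Lid:** about 1.5 s after I let go, the pad stood at 123.4 mm, against 122.9 mm before the job. The slope of the lid's face agreed within about 0.01 rad.
- **Bystanders:** the blank and spare vials stand where they were in the last view. I did not check the other items there, but the arm went nowhere near them after the first move.
- **Robot:** it was clear of everything, with no contact force.

**Hard press:** the confirming press on the vial was harder than I meant, about 50 N vertical and 29 N sideways at the end. It went through the fingertips and stayed below the 120 N wrist limit. The 40 N limit is for the arm and gripper body, which I don't believe touched anything.

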